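# Hang a carved ball on the gravity rail and lock it at the stop

## Task

Pick up the carved ball by the wooden block on top of its roller hanger and hang it by its two rollers on the upper half of the sloping rail, feeling for the rail and setting it down gently on it before you let go. Then let it go so that it rolls down to the end stop by itself without being touched again; once it rests there, press the keeper pin gently all the way down behind it. Leave everything else on the bench where it is.

Things in the scene. Friction and masses are not known exactly. Their poses are not given: they have to be found in the camera images.
- hanger: Loose carved wooden ball (68 mm across, flat foot) with a roller hanger fixed on top, 0.34 kg (varies by a quarter), standing on the bench, 212 mm tall. Origin: centre of its underside, z up; y is its rolling direction, +x its open side (hook mouth). A strap 64 mm wide rises on the -x side from ball to block, inner face at x = -21 mm. The ball sits 12 mm to +x, for balance.
- hanger_grip (a point): Centre of the wooden block on top of the hanger, where it is held: 16 mm thick along x, 32 mm along y, 40 mm high (172 to 212 mm above the hanger's underside), this point at 192 mm. Axes as the hanger.
- hanger_axle (a point): Point midway between the hanger's two rollers at axle height, 150 mm above its underside; axes as the hanger. The rollers stand at y = +-25 mm, axles along x. Each runs on a surface 9 mm in radius, 14 mm wide, centred on x = 0, between flanges 14 mm in radius. The axle ends stick out to x = +32 mm.
- hanger_mouth (a point): Middle of the hanger's mouth, 109 mm above its underside; axes as the hanger. The mouth is open towards +x and 54 mm high, from the strap's foot (82 mm) to the roller flanges (136 mm); the rail goes in here.
- stand: Fixed rail stand: plywood foot 75 x 430 x 14 mm, a post at each end. Origin: centre of its underside; y runs level along the rail to its upper end. The rail, a steel bar 10 mm thick above x = 0, pivots at the stop (y = -150 mm, axis 175 mm high) and rises towards +y at a hand-set slope, 0.08 to 0.20 rad, not measured: find its height by feel. Upper half: y > 0.
- load_place (a point): Fixed point in the stand's frame (0, 80, 175) mm: a good place to hang the hanger. The bar's axis passes 18 to 47 mm above it, depending on the slope; on rubber mounts, it gives 1 mm per 8 N. Come from the stand's -x side (nearer the robot), hanger y along stand y, bar into the mouth, then lower. The upper post (38 x 28 mm, 254 mm high) begins at y = 186 mm. Let go, the hanger rolls at 0.02 to 0.3 m/s.
- stop (a point): Centre of the end stop's face on the rail's axis, stand frame (0, -150, 175) mm. A steel plate 46 x 8 x 52 mm. With the leading roller against it the point between the rollers is 39 mm uphill of this face along the rail.
- keeper_foot (a point): Fixed point in the stand's frame (25, -75, 175) mm below the keeper pin, which is 8 mm thick with a black sprung rubber head 26 mm across, 12 mm thick (gives 1 mm per 2.5 N, at most 8 mm); it slides square to the rail in a bracket on the rail's +x side. Raised, the head's top is 92 mm up the pin from here, plus 75 mm x slope in height; the pin leans to -y by the slope.
- keeper (a joint): How far the keeper pin has been pressed down: 0 raised, 0.026 m fully down (a solid end). It moves with about 3 N of friction and stays where it is left. Down, it stands behind the axle end of the upper roller with 3 mm play; it cannot go down if the hanger is not at the stop.
- stump: bystander: a carved ball blank on a bark log stump, 72 mm across, 104 mm tall, with no hanger; origin at the centre of its underside
- mallet: bystander: hammer-shaped mallet lying on the bench
- chisel: bystander: chisel with wooden handle lying beyond the rail
- wax: bystander: jar of wax, 60 mm across, 75 mm tall; origin under its centre
- offcut: bystander: wooden offcut 90 x 45 x 30 mm; origin under its centre
- tape: bystander: round tape measure, 64 mm across, 30 mm tall; origin under its centre
- square: bystander: try square lying on the bench, stock 100 mm, blade 160 mm

How it is judged (in metres and radians):
On the way, in this order (a step that is already met when the one before it is completed fails the run):
1. still held by the robot, the hanger bears on the rail with its rollers, on the upper half (x of hanger_axle in the frame of stand between -0.012 and 0.012 m and z of hanger_axle in the frame of stand above 0.18 m and angle between hanger_axle's own z axis and vertical below 0.3 rad and y of hanger_axle in the frame of stand above 0 m and contact force between the fingers and hanger above 1 N and contact force between hanger and stand above 1 N), for 0.1 s.
2. the hanger hangs by its rollers on the upper half of the rail, let go (x of hanger_axle in the frame of stand between -0.012 and 0.012 m and z of hanger_axle in the frame of stand above 0.18 m and angle between hanger_axle's own z axis and vertical below 0.3 rad and y of hanger_axle in the frame of stand above 0 m and contact force between the fingers and hanger below 0.05 N and contact force between hanger and stand above 1 N), for 0.05 s.
3. the hanger has come to rest at the end stop, with the keeper pin still up (x of hanger_axle in the frame of stand between -0.012 and 0.012 m and z of hanger_axle in the frame of stand between 0.18 and 0.205 m and angle between hanger_axle's own z axis and vertical below 0.3 rad and y of hanger_axle in the frame of stand between -0.118 and -0.105 m and linear speed of hanger below 0.02 m/s and value of joint keeper below 0.01 m), for 0.2 s.
At the end, for the whole second after the job is handed in: The hanger hangs at rest on the rail by its rollers, at most about 6 mm short of the end stop, upright within 0.3 rad, and the keeper pin is down by more than 22 of its 26 mm (x of hanger_axle in the frame of stand between -0.012 and 0.012 m and z of hanger_axle in the frame of stand between 0.18 and 0.205 m and angle between hanger_axle's own z axis and vertical below 0.3 rad and y of hanger_axle in the frame of stand between -0.118 and -0.105 m and linear speed of hanger below 0.02 m/s and value of joint keeper above 0.022 m); the robot touches nothing.
It fails at once if the hanger, held by the robot, is pressed on the rail or stand with more than 10 N (contact force between the fingers and hanger above 1 N and contact force between hanger and stand above 10 N).
It fails at once if the hanger is dropped or knocked against the rail or stand with more than 20 N (contact force between hanger and stand above 20 N).
It fails at once if the keeper pin is pushed with more than 25 N (contact force between anything else and keeper above 25 N).
It fails at once if the robot touches the hanger while it is on the lower half of the rail (contact force between any of the arm, the fingers and hanger above 0.3 N and x of hanger_axle in the frame of stand between -0.012 and 0.012 m and z of hanger_axle in the frame of stand above 0.18 m and y of hanger_axle in the frame of stand between -0.13 and -0.02 m).
It fails at once if a bystander is moved by more than 30 mm (distance of any of stump, mallet, chisel, wax, offcut, tape, square from where it was at the start of the episode above 0.03 m).
It also fails if it takes over 64 s, if anything falls off the work surface, if the arm or the gripper's body presses on something with over 40 N, if the wrist force passes 120 N, or if a joint passes its speed limit or range.

## Robot

A 6-joint arm with a two-finger parallel gripper is mounted at the origin on the work surface. World frame = base frame: x ahead of the robot, y to its left, z up, the work surface at z = 0. Lengths are in m, angles in degrees, forces in N, time in s.
With the tool pointing down it reaches from about 0.4 to 0.825 m from the base axis. Payload 7 kg.
Tool frame: the origin (TCP) lies between the finger pads; the fingertips stand 11 mm ahead of it and the grasp point (between the pads) lies 8 mm behind it; z points along the fingers, y is the direction in which the jaws open and shut (so a half turn about z gives the same grasp; the last joint's range is limited). The gripper opens to 88 mm and grips with 3 to 60 N. Pads are 19 mm wide; open, the fingers measure 130 mm over their backs; the gripper's body (78 mm by 193 mm) begins 47 mm behind the grasp point.
Start: joints at [16.507, 20.546, 0.682, 0, -70.136, -16.507], TCP at [0.675, -0, 0.238] pointing down, gripper open.
Joint ranges: [-176.03, 176.03], [-82.01, 121.73], [-58.28, 71.71], [-173.87, 95.51], [-174.79, -0.11], [-173.66, 173.66]. Speed limits (degrees/s): [136.94, 136.94, 172.46, 180, 180, 180].

## Interface

Orientations are given as [roll, pitch, yaw] about the fixed x, y, z axes, in that order (R = Rz(yaw) Ry(pitch) Rx(roll)).
In Python, from plant import r gives the robot as it stands.
- The arm moves only by the shell command python3 -m inch 'ROWS' [OPENING] [FORCE]. ROWS is JSON, a list of rows, each an object of numbers: "x", "y", "z": the shift along the tool's x, y, z as a fraction of full scale; "yaw": the turn about the tool's z as a fraction of full scale. In form: [{"x": .., "y": .., "z": .., "yaw": ..}, ...]. A call has 1 to 5 rows; each row shifts and turns the pose as measured when the row begins, along the tool's axes as they then stand; what a row does not reach is not made up. Full scale, the value 1, is 0.025 m for a shift and 4 degrees for a turn. A row lasts 1/12 s, in which the tool goes at most 41.7 mm and 7.16 degrees, less where a joint would pass 70% of its speed; a pose out of reach is approached as far as the arm can. A call with a number of a shift or a turn outside -1 to 1 is refused whole. A call with a gripper value outside its range is refused whole. OPENING is the opening, from -1 (shut) to 1 (fully open), set as the call begins (- or left out, the last holds). The fingers move at their own pace and stop on an object; FORCE is the grip in N (left out, the last holds). Time passes only in rows, so rows that do not move let the fingers close. It gives the time, the measured TCP pose, the force and the opening at its end, in the units of the state.
- r.get_state(): the state, without advancing time (a new reading comes with each control period).
- r.capture(name): name is "scene" or "side" or "wrist"; returns (picture, depth): 384x512x3 uint8, red, green, blue; 384x512 float32, m along the optical axis (not along the pixel's ray), 0 where there is no reading.
- r.camera_info(name): a dict with "mtx" (3x3 intrinsics, pixels), "pose" (4x4, takes a point from camera to world coordinates). Camera axes: x right, y down, z forward; pixel columns grow to the right and rows downward; lengths in m; the calibration is good to about 2 mm. A picture is of the moment at which its call begins: read the wrist's pose just before it. camera_info takes no time and is no camera call; for the wrist camera it gives the pose at the moment of the call.
- r.close_job(): hands the job in, once; it reports no verdict.
The state is a dict: "time_s": time; "joints": joint angles; "qd": joint speeds; "joint_torque": joint torques, N m; "tcp_pos": TCP position; "eef_rot": TCP orientation; "contact_force": force on the tool from outside, world axes, zero at the start; "moment": the same for the moment, N m; "gripper_width": finger opening in m.
Only numpy, scipy, OpenCV 4.12 (cv2) and the standard library are available. Lean on these libraries where they do the work, as an engineer would, in place of code of your own. Each camera call takes 0.05 s, during which the arm holds its last target. There are 200 camera calls.

## Working session

There is one attempt and no reset: what is moved stays moved. The work goes in short steps, Python scripts to look and compute and a shell command to move; the robot and the scene stay as the last step left them, time stands still between calls to the robot, and variables do not carry over. Pictures are saved under pics/ and viewed, about 8 in all and at most 12, crops included, and the job is handed in when it is done.

```bash
ls; mkdir -p pics
cat > h.py <<'E'
import numpy as np, cv2
from plant import r
def snap(n,tag):
    i=r.camera_info(n); p,d=r.capture(n)
    np.savez(f'{tag}.npz',p=p,d=d,K=i['mtx'],T=i['pose'])
    cv2.imwrite(f'pics/{tag}.png',p[:,:,::-1]); return p,d
def cloud(tag):
    a=np.load(f'{tag}.npz');d=a['d'];K=a['K'];v,u=np.mgrid[:d.shape[0],:d.shape[1]]
    c=np.stack([(u-K[0,2])*d/K[0,0],(v-K[1,2])*d/K[1,1],d],-1)
    w=c@a['T'][:3,:3].T+a['T'][:3,3]; w[d==0]=np.nan; return a['p'],w
E
python3 - <<'E'
from h import *
a,_=snap('scene','s0');b,_=snap('side','e0')
s=r.get_state();print(s)
for n in('scene','side','wrist'):print(n,np.round(r.camera_info(n)['pose'],3).tolist())
cv2.imwrite('pics/both.png',cv2.resize(np.vstack([a,b])[:,:,::-1],(512,768))[:,:,:])
E
```

```text
pics
{'time_s': 0.1, 'joints': array([ 1.65061667e+01,  2.05874922e+01,  6.39610739e-01, -1.73945793e-02,
       -7.01365101e+01, -1.65078546e+01]), 'qd': array([-0.08477982, -0.03743654,  0.17218283, -0.06670399,  0.06661359,
        0.06562627]), 'joint_torque': array([-1.42273191e-03, -5.84165347e+01,  2.93752134e+01,  7.01551259e+00,
        1.01412315e-02, -6.66964229e-05]), 'tcp_pos': array([ 6.74580290e-01, -3.59024436e-05,  2.36720092e-01]), 'eef_rot': array([ 1.79914440e+02, -8.30284211e-03, -9.00076041e+01]), 'contact_force': array([-0.52354603, -0.47254049,  0.28308065]), 'moment': array([-0.03741015,  0.01762836, -0.01279605]), 'gripper_width': 0.08758444435367405}
scene [[-0.725, 0.367, -0.583, 1.136], [0.689, 0.383, -0.616, 0.652], [-0.003, -0.848, -0.53, 0.693], [0.0, 0.0, 0.0, 1.0]]
side [[0.727, -0.418, 0.545, -0.143], [-0.687, -0.44, 0.578, -0.686], [-0.001, -0.795, -0.607, 0.912], [0.0, 0.0, 0.0, 1.0]]
wrist [[-1.0, 0.001, -0.003, 0.675], [0.0, 0.967, 0.256, -0.071], [0.003, 0.256, -0.967, 0.385], [0.0, 0.0, 0.0, 1.0]]
```

View pics/s0.png

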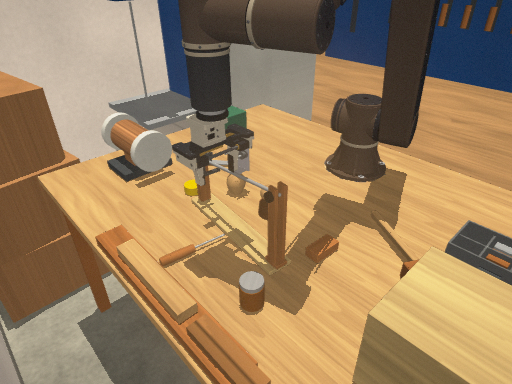

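View pics/e0.png

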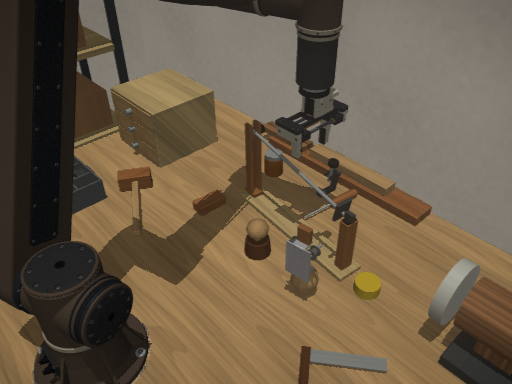

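Scene view: the stand is at the middle with its upper post at (277,225). Side view: hanger at about (302,260) with its block at (305,232) and strap towards the robot, upper post at (254,160), lower post at (347,240), keeper head at about (345,205), stump at (258,240).

Run:
```python
from h import *
for t in('e0','s0'):
    p,w=cloud(t)
    m=(w[...,0]>.3)&(w[...,0]<1)&(abs(w[...,1])<.45)&(w[...,2]>.006)
    # top-down map of height, 2mm cells
    H=np.zeros((350,450),np.float32);C=np.zeros((350,450,3),np.uint8)
    P=w[m];col=p[m];o=np.argsort(P[:,2]);P=P[o];col=col[o]
    k=P[:,2]<.275;P=P[k];col=col[k]
    i=((1-P[:,0])/.002).astype(int);j=((.45-P[:,1])/.002).astype(int)
    C[i,j]=col[:,::-1];H[i,j]=P[:,2]
    np.save(t+'H.npy',H)
    cv2.imwrite(f'pics/{t}_top.png',C)
    print(t)
p,w=cloud('e0')
def q(name,u0,u1,v0,v1,z0,z1):
    s=w[v0:v1,u0:u1].reshape(-1,3);s=s[(s[:,2]>z0)&(s[:,2]<z1)]
    if len(s)<5: print(name,len(s));return
    r_=cv2.minAreaRect(s[:,:2].astype(np.float32)*1000);print(name,len(s),s.mean(0).round(4),s[:,2].max().round(4),np.round(r_[0]),np.round(r_[1]),round(r_[2],1))
q('blocktop',290,325,215,250,.207,.216)
q('block',290,325,215,260,.175,.216)
q('strap',280,320,235,280,.09,.17)
q('uppost',240,270,115,200,.245,.262)
q('lowpost',325,365,200,270,.2,.30)
q('foot',240,360,190,280,.010,.018)
A=cv2.imread('pics/e0_top.png');B=cv2.imread('pics/s0_top.png')
cv2.imwrite('pics/tops.png',cv2.resize(np.vstack([A[50:350,],B[50:350]]),(450,600)))
```

```text
e0
s0
blocktop 93 [ 0.4505 -0.1898  0.2117] 0.2155 [ 452. -189.] [18. 31.] 9.0
block 257 [ 0.4483 -0.1916  0.1988] 0.2155 [ 444. -190.] [33. 33.] 10.1
strap 804 [ 0.4343 -0.1954  0.1363] 0.17 [ 449. -190.] [59. 76.] 20.1
uppost 80 [0.6231 0.1664 0.2518] 0.2577 [625. 167.] [28. 40.] 85.0
lowpost 65 [ 0.5833 -0.1877  0.2048] 0.2107 [ 587. -187.] [10. 46.] 81.5
foot 2095 [ 0.602  -0.0352  0.0145] 0.018 [612. -47.] [356. 361.] 45.3
```

View pics/tops.png

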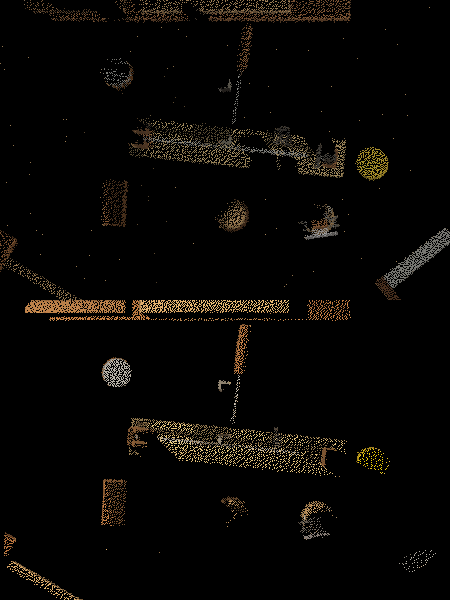

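Top-down maps: stand foot turned about 5° (rows 120–175), hanger at (322,220), stump at (233,215), offcut at (114,203), tape at (372,162). Now fit the poses.

Run:
```python
from h import *
P=np.vstack([cloud(t)[1].reshape(-1,3) for t in('e0','s0')]);P=P[np.isfinite(P[:,0])]
def rect(s):
    a=cv2.minAreaRect((s[:,:2]*1000).astype(np.float32));return np.round(a[0],1),np.round(a[1],1),round(a[2],2)
m=(P[:,2]>.010)&(P[:,2]<.018)&(abs(P[:,0]-.61)<.09)&(abs(P[:,1]+.01)<.25)
s=P[m]; print('foot',len(s))
# iterative trim: direction by edges
best=None
for a in np.arange(0,10,.25):
    c,n=np.cos(np.radians(a)),np.sin(np.radians(a))
    # stand y axis dir = (n, c) guess: x rises with y
    X=s[:,0]*c-s[:,1]*n; Y=s[:,0]*n+s[:,1]*c
    wd=np.percentile(X,98.5)-np.percentile(X,1.5)
    if best is None or wd<best[0]:best=(wd,a,np.percentile(X,[.5,1.5,98.5,99.5]),np.percentile(Y,[.3,1,99,99.7]))
print(best)
# posts
for nm,x,y,z0 in(('up',.625,.167,.22),('low',.587,-.187,.17)):
    m=(abs(P[:,0]-x)<.05)&(abs(P[:,1]-y)<.04)&(P[:,2]>z0)&(P[:,2]<.27);print(nm,rect(P[m]),P[m][:,2].max())
# bar: points z .17-.24 along between posts
w=cloud('e0')[1].reshape(-1,3)
# hanger strap
m=(w[:,2]>.09)&(w[:,2]<.17)&(abs(w[:,0]-.435)<.03)&(abs(w[:,1]+.19)<.05);q=w[m]
for _ in range(4):
    f=np.polyfit(q[:,1],q[:,0],1);e=q[:,0]-np.polyval(f,q[:,1]);q=q[abs(e)<.003]
print('strap',len(q),f,'yaw',np.degrees(np.arctan(-f[0])),q[:,1].min(),q[:,1].max(),np.polyval(f,[-.19]))
m=(P[:,2]>.19)&(P[:,2]<.218)&(abs(P[:,0]-.45)<.04)&(abs(P[:,1]+.19)<.04);print('block',rect(P[m]))
```

```text
foot 3944
(np.float64(0.07620904428085551), np.float64(6.25), array([0.51105836, 0.56627734, 0.64248639, 0.68037003]), array([-0.17305453, -0.17104675,  0.25566691,  0.27480789]))
up (array([628.7, 155.5]), array([57.1, 52.7]), 82.99) 0.2576712509024154
low (array([ 585.4, -186.8]), array([47.1, 69. ]), 24.32) 0.2107289607387468
strap 128 [-0.19416248  0.39292394] yaw 10.987973171865484 -0.222917927490295 -0.15801366241177717 [0.42981481]
block (array([ 451.8, -188.6]), array([18.3, 32.3]), 7.2)
```

```bash
python3 -m inch '[{"z":-0.8},{"z":-0.8},{"z":-0.8},{"z":-0.8},{"z":-0.4}]' 1 
python3 -m inch '[{"y":1,"x":0.6},{"y":1,"x":0.6},{"y":1,"x":0.6},{"y":1,"x":0.6},{"y":0.5}]'
python3 - <<'E'
from h import *
snap('wrist','w1')
E
```

```text
validation failed for argument at $[0]...
validation failed for argument at $[0]...
```

View pics/w1.png

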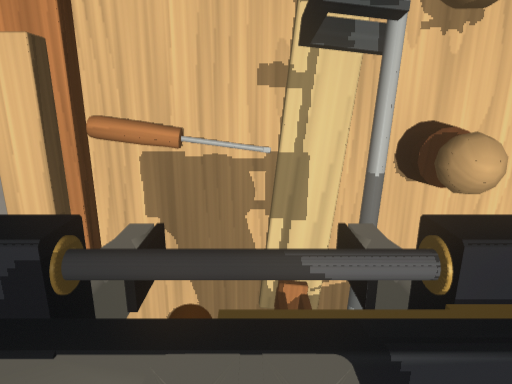

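The wrist view shows the bar from (395,25) to (370,215), the stand foot behind it, and the stump's ball at (470,162). The rows were refused because they lacked keys: all four are required.

```bash
python3 -m inch '[{"x":0,"y":0,"z":-0.8,"yaw":0},{"x":0,"y":0,"z":-0.8,"yaw":0},{"x":0,"y":0,"z":-0.8,"yaw":0},{"x":0,"y":0,"z":-0.8,"yaw":0},{"x":0,"y":0,"z":-0.4,"yaw":0}]' 1 
python3 -m inch '[{"y":1,"x":0.6,"z":0,"yaw":-0.5},{"y":1,"x":0.6,"z":0,"yaw":-0.5},{"y":1,"x":0.6,"z":0,"yaw":-0.5},{"y":1,"x":0.6,"z":0,"yaw":-0.5},{"y":0.5,"x":0.6,"z":0,"yaw":-0.5}]'
python3 - <<'E'
from h import *
snap('wrist','w2')
s=r.get_state();print(s['tcp_pos'],s['eef_rot'])
E
```

```text
time_s: 0.57
tcp_pos: [0.6723, -0.0002, 0.3237]
eef_rot: [179.2, -0.1, -90.0]
contact_force: [0.8, -0.7, 0.2]
gripper_width: 0.0874
time_s: 0.98
tcp_pos: [0.5639, -0.0812, 0.3233]
eef_rot: [179.2, 0.1, -79.5]
contact_force: [0.0, -0.4, 0.3]
gripper_width: 0.0876
[ 0.56289758 -0.08336878  0.32369139] [ 1.79196624e+02  6.16508978e-02 -7.93617110e+01]
```

View pics/w2.png

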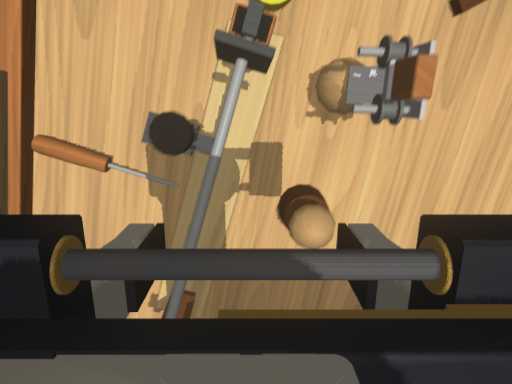

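The view shows the stop plate at (245,50), keeper head at (172,132), bar running (240,65)–(180,300), hanger block at (413,77) with its rollers and open mouth towards the rail.

```bash
cat > fit.py <<'E'
from h import *
p,w=cloud('w2')
def rect(s):
    a=cv2.minAreaRect((s[:,:2]*1000).astype(np.float32));return np.round(a[0],1),np.round(a[1],1),round(a[2],2)
def box(u0,u1,v0,v1,z0,z1):
    s=w[v0:v1,u0:u1].reshape(-1,3);return s[(s[:,2]>z0)&(s[:,2]<z1)]
s=box(380,445,45,110,.205,.22);print('block',rect(s),s.mean(0),len(s))
s=box(370,445,30,135,.10,.205);print('hanger lower',rect(s),s.mean(0))
s=box(140,200,105,160,.25,.31);print('keeper',rect(s),s.mean(0),len(s))
s=box(210,280,25,80,.185,.23);print('stop',rect(s),s.mean(0),s[:,2].max())
s=box(170,250,70,212,.165,.24)
# keep top crest of bar: project
for _ in range(5):
    f=np.polyfit(s[:,1],s[:,0],1);e=s[:,0]-np.polyval(f,s[:,1]);s=s[abs(e)<.007]
g=np.polyfit(s[:,1],s[:,2],1);print('bar x(y)',f,'yaw',np.degrees(np.arctan(f[0])),'z(y)',g,s[:,1].min(),s[:,1].max(),len(s))
for y in np.linspace(-.16,-.05,6):
    k=abs(s[:,1]-y)<.006
    if k.any():print(round(y,3),s[k].mean(0),s[k][:,2].max())
p,w=cloud('w1')
s=box(350,415,50,210,.165,.24)
for _ in range(5):
    f=np.polyfit(s[:,1],s[:,0],1);e=s[:,0]-np.polyval(f,s[:,1]);s=s[abs(e)<.007]
g=np.polyfit(s[:,1],s[:,2],1);print('w1 bar x(y)',f,'yaw',np.degrees(np.arctan(f[0])),'z(y)',g,s[:,1].min(),s[:,1].max(),len(s))
E
python3 fit.py
```

```text
block (array([ 452., -191.]), array([16.9, 31.9]), 6.81) [ 0.45309094 -0.19097404  0.21186069] 1117
hanger lower (array([ 449.9, -191.5]), array([47.9, 77.5]), 8.65) [ 0.45125773 -0.19117739  0.1662408 ]
keeper (array([ 618.7, -124. ]), array([24.9, 25.6]), 66.75) [ 0.6184034  -0.12411166  0.27419298] 1557
stop (array([ 586.1, -196.1]), array([26.8, 45.8]), 83.35) [ 0.58691969 -0.18995573  0.20040707] 0.20904016065730407
bar x(y) [0.1155987  0.60871064] yaw 6.59404923022363 z(y) [0.15921385 0.20833655] -0.17477211015266433 -0.05217574528443701 1587
-0.16 [ 0.59016752 -0.16007721  0.18309875] 0.18612071552315318
-0.138 [ 0.59261946 -0.1379858   0.18662005] 0.18955740983587377
-0.116 [ 0.59563663 -0.11576843  0.18920658] 0.19331815228188193
-0.094 [ 0.59765888 -0.09399427  0.19371439] 0.19708390786695978
-0.072 [ 0.60007597 -0.07208605  0.19736437] 0.2000369689922618
-0.05 [ 0.60259434 -0.05456068  0.19979647] 0.20157464946044423
w1 bar x(y) [0.10213958 0.6083692 ] yaw 5.831942268891346 z(y) [0.1787033  0.20922953] -0.09953795536039417 -0.011185313995729425 3106
```

```bash
cat > go.py <<'E'
import sys; from h import *
# python3 go.py X Y Z [YAWdeg world turn target of tool] -> fractions
s=r.get_state();p=np.array(s['tcp_pos']);t=np.array([float(a) for a in sys.argv[1:4]])
from scipy.spatial.transform import Rotation as R
M=R.from_euler('xyz',s['eef_rot'],degrees=True).as_matrix()
print('t',s['time_s'],'p',p.round(4),'rot',np.round(s['eef_rot'],1),'F',np.round(s['contact_force'],2),'w',round(s['gripper_width'],4))
print('frac',(M.T@(t-p)/.025).round(2), 'yaw',round(-(float(sys.argv[4])-s['eef_rot'][2])/4,2) if len(sys.argv)>4 else '')
E
python3 -m inch '[{"y":0.98,"x":0.73,"z":0,"yaw":0.6},{"y":0.98,"x":0.73,"z":0,"yaw":0},{"y":0.98,"x":0.73,"z":0,"yaw":0},{"y":0.98,"x":0.73,"z":0,"yaw":0},{"y":0.98,"x":0.73,"z":0,"yaw":0}]'; python3 -m inch '[{"y":0,"x":0,"z":0,"yaw":0}]'; python3 go.py .4525 -.191 .189 -82
```

```text
time_s: 1.45
tcp_pos: [0.4521, -0.1937, 0.3221]
eef_rot: [179.0, 0.1, -81.7]
contact_force: [0.2, -0.9, -0.2]
gripper_width: 0.0873
time_s: 1.53
tcp_pos: [0.4487, -0.1959, 0.3223]
eef_rot: [179.0, 0.1, -81.8]
contact_force: [-0.3, 0.8, -0.3]
gripper_width: 0.0877
t 1.5333 p [ 0.4487 -0.1959  0.3223] rot [ 1.79e+02  1.00e-01 -8.18e+01] F [-0.28  0.82 -0.27] w 0.0877
frac [-0.16 -0.27  5.33] yaw 0.05
```

```bash
python3 -m inch '[{"y":-0.27,"x":-0.16,"z":0.9,"yaw":0},{"y":0,"x":0,"z":0.9,"yaw":0},{"y":0,"x":0,"z":0.9,"yaw":0},{"y":0,"x":0,"z":0.8,"yaw":0},{"y":0,"x":0,"z":0.5,"yaw":0}]'; python3 -m inch '[{"y":0,"x":0,"z":0.5,"yaw":0},{"y":0,"x":0,"z":0.3,"yaw":0},{"y":0,"x":0,"z":0,"yaw":0}]'; python3 go.py .4525 -.191 .189 -82
```

```text
time_s: 1.95
tcp_pos: [0.4534, -0.1929, 0.2216]
eef_rot: [179.5, 0.0, -82.1]
contact_force: [-0.8, -0.2, 0.0]
gripper_width: 0.0874
time_s: 2.2
tcp_pos: [0.451, -0.1922, 0.1965]
eef_rot: [179.2, 0.2, -82.2]
contact_force: [-0.3, 0.1, 0.8]
gripper_width: 0.0875
t 2.2 p [ 0.451  -0.1922  0.1965] rot [179.2   0.2 -82.2] F [-0.27  0.07  0.8 ] w 0.0875
frac [-0.04 -0.07  0.3 ] yaw -0.04
```

```bash
python3 -m inch '[{"y":-0.07,"x":-0.04,"z":0.26,"yaw":0},{"y":0,"x":0,"z":0,"yaw":0}]'; python3 -m inch '[{"y":0,"x":0,"z":0,"yaw":0},{"y":0,"x":0,"z":0,"yaw":0},{"y":0,"x":0,"z":0,"yaw":0},{"y":0,"x":0,"z":0,"yaw":0},{"y":0,"x":0,"z":0,"yaw":0}]' -1 25;  python3 -m inch '[{"y":0,"x":0,"z":0,"yaw":0},{"y":0,"x":0,"z":0,"yaw":0},{"y":0,"x":0,"z":0,"yaw":0},{"y":0,"x":0,"z":0,"yaw":0},{"y":0,"x":0,"z":0,"yaw":0}]'; python3 go.py .4525 -.191 .32 -96
```

```text
time_s: 2.37
tcp_pos: [0.4528, -0.1908, 0.1896]
eef_rot: [179.2, 0.2, -82.2]
contact_force: [-0.5, 0.6, 0.4]
gripper_width: 0.0877
time_s: 2.78
tcp_pos: [0.4547, -0.1908, 0.1919]
eef_rot: [179.4, 0.1, -82.1]
contact_force: [-0.5, 0.4, -0.2]
gripper_width: 0.0601
time_s: 3.2
tcp_pos: [0.4549, -0.1909, 0.1927]
eef_rot: [179.5, 0.1, -82.1]
contact_force: [1.0, 0.2, -0.3]
gripper_width: 0.0267
t 3.2 p [ 0.4549 -0.1909  0.1927] rot [ 1.795e+02  1.000e-01 -8.210e+01] F [ 1.04  0.16 -0.27] w 0.0267
frac [-0.02  0.14 -5.09] yaw 3.47
```

```bash
python3 -m inch '[{"y":0.1,"x":0,"z":0.12,"yaw":0},{"y":0,"x":0,"z":0,"yaw":0},{"y":0,"x":0,"z":0,"yaw":0},{"y":0,"x":0,"z":0,"yaw":0},{"y":0,"x":0,"z":0,"yaw":0}]'; python3 -m inch '[{"y":0,"x":0,"z":-0.15,"yaw":0},{"y":0,"x":0,"z":-0.4,"yaw":0},{"y":0,"x":0,"z":-0.8,"yaw":0},{"y":0,"x":0,"z":-0.8,"yaw":0},{"y":0,"x":0,"z":-0.8,"yaw":0}]'; python3 go.py .5 .0425 .32 -96.3
```

```text
time_s: 3.62
tcp_pos: [0.4523, -0.1913, 0.1895]
eef_rot: [179.5, 0.1, -82.1]
contact_force: [-0.2, 0.5, 0.2]
gripper_width: 0.0161
time_s: 4.03
tcp_pos: [0.4487, -0.1905, 0.2617]
eef_rot: [178.8, 0.3, -82.2]
contact_force: [0.9, -0.1, -3.1]
gripper_width: 0.016
t 4.0333 p [ 0.4487 -0.1905  0.2617] rot [178.8   0.3 -82.2] F [ 0.85 -0.12 -3.13] w 0.016
frac [-8.97 -3.25 -2.35] yaw 3.52
```

```bash
python3 -m inch '[{"y":0,"x":0,"z":-0.8,"yaw":0},{"y":0,"x":0,"z":-0.8,"yaw":0},{"y":-0.3,"x":-0.5,"z":-0.8,"yaw":0.5},{"y":-0.4,"x":-0.8,"z":0,"yaw":0.5},{"y":-0.4,"x":-0.9,"z":0,"yaw":0.5}]'; python3 go.py .5 .0425 .32 -96.3
```

```text
time_s: 4.45
tcp_pos: [0.4713, -0.1349, 0.3323]
eef_rot: [179.0, 0.1, -88.6]
contact_force: [0.4, 0.7, -3.9]
gripper_width: 0.0157
t 4.45 p [ 0.4713 -0.1349  0.3323] rot [ 1.79e+02  1.00e-01 -8.86e+01] F [ 0.43  0.67 -3.93] w 0.0157
frac [-7.06 -1.33  0.48] yaw 1.92
```

```bash
python3 -m inch '[{"y":-0.3,"x":-0.9,"z":0,"yaw":0.5},{"y":-0.3,"x":-0.9,"z":0,"yaw":0.5},{"y":-0.3,"x":-0.9,"z":0,"yaw":0.5},{"y":-0.3,"x":-0.9,"z":0,"yaw":0.3},{"y":-0.3,"x":-0.9,"z":0,"yaw":0}]'; python3 go.py .5 .0425 .32 -96.3
```

```text
time_s: 4.87
tcp_pos: [0.5138, -0.0196, 0.337]
eef_rot: [179.2, 0.1, -96.4]
contact_force: [1.1, 0.3, -2.1]
gripper_width: 0.0159
t 4.8667 p [ 0.5138 -0.0196  0.337 ] rot [ 1.792e+02  1.000e-01 -9.640e+01] F [ 1.08  0.32 -2.1 ] w 0.0159
frac [-2.4   0.82  0.7 ] yaw -0.03
```

```bash
python3 -m inch '[{"y":0.2,"x":-0.8,"z":0.2,"yaw":0},{"y":0.2,"x":-0.8,"z":0.2,"yaw":0},{"y":0.2,"x":-0.7,"z":0.2,"yaw":0},{"y":0,"x":0,"z":0.5,"yaw":0},{"y":0,"x":0,"z":0.4,"yaw":0}]'; python3 -m inch '[{"y":0,"x":0,"z":0,"yaw":0}]'; python3 go.py .613 .0425 .2925 -96.3; python3 -c "
from h import *
snap('side','e1')
a=cv2.imread('pics/e1.png')[90:310,180:400];cv2.imwrite('pics/e1c.png',cv2.resize(a,(600,600)))"
```

```text
time_s: 5.28
tcp_pos: [0.5061, 0.0466, 0.3026]
eef_rot: [179.3, 0.2, -96.2]
contact_force: [-0.9, 0.2, -3.6]
gripper_width: 0.0156
time_s: 5.37
tcp_pos: [0.5049, 0.0467, 0.301]
eef_rot: [179.2, 0.1, -96.2]
contact_force: [-0.8, -0.1, -3.5]
gripper_width: 0.0157
t 5.3667 p [0.5049 0.0467 0.301 ] rot [ 1.792e+02  1.000e-01 -9.620e+01] F [-0.82 -0.11 -3.49] w 0.0157
frac [-0.3  -4.32  0.28] yaw 0.02
```

View pics/e1c.png

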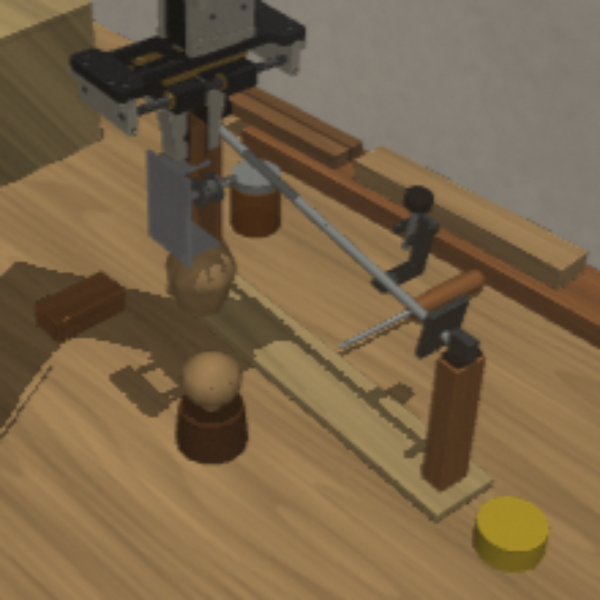

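Hanger held upright at (190,215) on the near side of the rail. Lower slightly and go in.

```bash
python3 -m inch '[{"y":0,"x":-0.15,"z":0.3,"yaw":0},{"y":-0.6,"x":-0.1,"z":0,"yaw":0},{"y":-0.8,"x":-0.05,"z":0,"yaw":0},{"y":-0.8,"x":0,"z":0,"yaw":0}]'; python3 go.py .613 .0425 .2925 -96.3
```

```text
time_s: 5.75
tcp_pos: [0.5602, 0.0467, 0.2961]
eef_rot: [179.4, 0.2, -96.3]
contact_force: [0.6, -0.0, -1.9]
gripper_width: 0.0152
t 5.75 p [0.5602 0.0467 0.2961] rot [179.4   0.2 -96.3] F [ 0.59 -0.   -1.87] w 0.0152
frac [-0.06 -2.12  0.12] yaw -0.0
```

```bash
python3 -m inch '[{"y":-0.6,"x":0,"z":0.1,"yaw":0},{"y":-0.5,"x":0,"z":0.05,"yaw":0},{"y":-0.4,"x":0,"z":0,"yaw":0},{"y":-0.3,"x":0,"z":0,"yaw":0},{"y":-0.1,"x":0,"z":0,"yaw":0}]'; python3 -m inch '[{"y":0,"x":0,"z":0,"yaw":0}]';python3 go.py .613 .0425 .2925 -96.3
```

```text
time_s: 6.17
tcp_pos: [0.6134, 0.0388, 0.291]
eef_rot: [179.4, 0.2, -96.6]
contact_force: [0.4, 0.7, -3.3]
gripper_width: 0.0163
time_s: 6.25
tcp_pos: [0.6137, 0.0385, 0.2907]
eef_rot: [179.4, 0.2, -96.6]
contact_force: [0.2, 0.5, -2.3]
gripper_width: 0.0158
t 6.25 p [0.6137 0.0385 0.2907] rot [179.4   0.2 -96.6] F [ 0.19  0.5  -2.29] w 0.0158
frac [-0.16  0.05 -0.07] yaw -0.08
```

```bash
python3 -c "
from h import *
snap('wrist','w3');snap('scene','s3')
a=cv2.imread('pics/w3.png');b=cv2.imread('pics/s3.png')[120:280,190:330]
cv2.imwrite('pics/c3.png',np.hstack([a[:,:430],cv2.resize(b,(336,384))]))
s=r.get_state();print(s['tcp_pos'])
p,w=cloud('w3')
s=w[20:300].reshape(-1,3);s=s[(abs(s[:,0]-.6085-.109*s[:,1])<.02)&(s[:,2]>.17)&(s[:,2]<.225)&(s[:,1]>-.15)&(s[:,1]<0.0)]
for _ in range(5):
    f=np.polyfit(s[:,1],s[:,0],1);e=s[:,0]-np.polyval(f,s[:,1]);s=s[abs(e)<.007]
g=np.polyfit(s[:,1],s[:,2],1);print(f,g,s[:,1].min(),s[:,1].max(),len(s),np.polyval(f,.0385),np.polyval(g,.0385))
"
```

```text
[0.6130375  0.03868046 0.29094197]
[0.10737363 0.60714248] [0.15976395 0.20854138] -0.08442193358926203 -1.5491851984093807e-05 1877 0.6112763645844619 0.2146922873390015
```

View pics/c3.png

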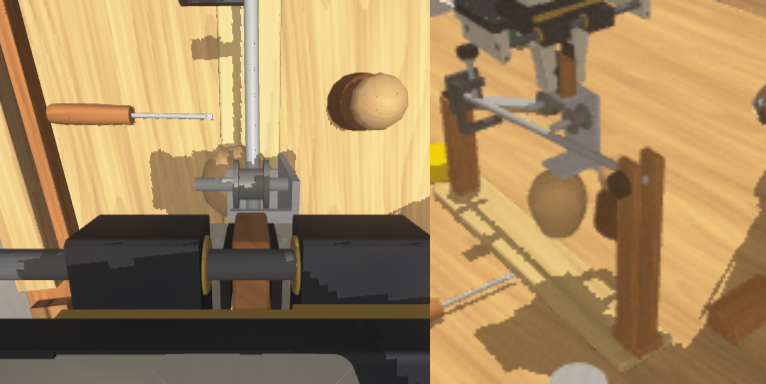

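The wrist view shows the lower roller at (250,184) with the bar under it centred near column 252; the scene crop shows the bar in the mouth. Now lower and feel.

```bash
python3 -m inch '[{"y":0.05,"x":-0.1,"z":0.2,"yaw":-0.08},{"y":0,"x":0,"z":0.2,"yaw":0},{"y":0,"x":0,"z":0.1,"yaw":0},{"y":0,"x":0,"z":0.0,"yaw":0}]'; python3 go.py .612 .0425 .270 -96.3
```

```text
time_s: 6.68
tcp_pos: [0.6102, 0.0421, 0.2784]
eef_rot: [179.5, 0.3, -96.2]
contact_force: [0.5, 0.1, -3.5]
gripper_width: 0.016
t 6.6833 p [0.6102 0.0421 0.2784] rot [179.5   0.3 -96.2] F [ 0.48  0.11 -3.45] w 0.016
frac [-0.02 -0.07  0.34] yaw 0.03
```

```bash
for i in 1; do python3 -m inch '[{"y":-0.05,"x":0,"z":0.05,"yaw":0},{"y":0,"x":0,"z":0.05,"yaw":0},{"y":0,"x":0,"z":0.04,"yaw":0}]'; done; python3 -m inch '[{"y":0,"x":0,"z":0.04,"yaw":0}]';python3 -m inch '[{"y":0,"x":0,"z":0.0,"yaw":0}]'
```

```text
time_s: 6.93
tcp_pos: [0.6111, 0.0423, 0.275]
eef_rot: [179.5, 0.3, -96.1]
contact_force: [-0.6, -0.2, -2.5]
gripper_width: 0.0161
time_s: 7.02
tcp_pos: [0.6111, 0.0423, 0.274]
eef_rot: [179.5, 0.3, -96.1]
contact_force: [0.3, -0.1, -2.2]
gripper_width: 0.0164
time_s: 7.1
tcp_pos: [0.611, 0.0423, 0.2738]
eef_rot: [179.5, 0.3, -96.1]
contact_force: [0.4, -1.0, -1.6]
gripper_width: 0.0161
```

```bash
for i in 1 2; do python3 -m inch '[{"y":0,"x":0,"z":0.0,"yaw":0}]' | grep -E 'tcp|force';done; python3 -m inch '[{"y":0,"x":0,"z":0.03,"yaw":0}]'| grep -E 'tcp|force'; python3 -m inch '[{"y":0,"x":0,"z":0.0,"yaw":0}]'| grep -E 'tcp|force'; python3 -m inch '[{"y":0,"x":0,"z":0.03,"yaw":0}]'| grep -E 'tcp|force'; python3 -m inch '[{"y":0,"x":0,"z":0.0,"yaw":0}]'| grep -E 'tcp|force'
```

```text
tcp_pos: [0.6111, 0.0423, 0.2738]
contact_force: [-0.0, 0.3, -2.4]
tcp_pos: [0.6111, 0.0423, 0.2738]
contact_force: [1.0, 0.1, -3.2]
tcp_pos: [0.6112, 0.0423, 0.2732]
contact_force: [0.1, 0.3, -2.4]
tcp_pos: [0.6112, 0.0422, 0.2731]
contact_force: [-0.2, -0.6, -3.4]
tcp_pos: [0.6113, 0.0422, 0.2725]
contact_force: [0.1, -0.1, -2.9]
tcp_pos: [0.6113, 0.0422, 0.2723]
contact_force: [1.1, -0.3, -3.2]
```

Still free (about −3 N). Continue in 0.75 mm steps.

```bash
python3 -m inch '[{"y":0,"x":0,"z":0.03,"yaw":0},{"y":0,"x":0,"z":0.0,"yaw":0}]'| grep -E 'tcp|force'; python3 -m inch '[{"y":0,"x":0,"z":0.03,"yaw":0},{"y":0,"x":0,"z":0.0,"yaw":0}]'| grep -E 'tcp|force'; python3 -m inch '[{"y":0,"x":0,"z":0.03,"yaw":0},{"y":0,"x":0,"z":0.0,"yaw":0}]'| grep -E 'tcp|force'
```

```text
tcp_pos: [0.6112, 0.0422, 0.2715]
contact_force: [-0.7, -0.9, -2.8]
tcp_pos: [0.6113, 0.0422, 0.2706]
contact_force: [0.0, -0.0, -2.7]
tcp_pos: [0.6112, 0.0422, 0.2698]
contact_force: [0.1, -1.2, -3.5]
```

```bash
python3 -m inch '[{"y":0,"x":0,"z":0.03,"yaw":0},{"y":0,"x":0,"z":0.0,"yaw":0}]'| grep -E 'tcp|force'; python3 -m inch '[{"y":0,"x":0,"z":0.03,"yaw":0},{"y":0,"x":0,"z":0.0,"yaw":0}]'| grep -E 'tcp|force'
```

```text
tcp_pos: [0.6112, 0.0422, 0.269]
contact_force: [0.8, 0.9, -1.9]
tcp_pos: [0.6112, 0.0422, 0.2682]
contact_force: [0.3, 0.5, -2.7]
```

```bash
python3 -m inch '[{"y":0,"x":0,"z":0.03,"yaw":0},{"y":0,"x":0,"z":0.0,"yaw":0}]'| grep -E 'tcp|force'; python3 -m inch '[{"y":0,"x":0,"z":0.0,"yaw":0}]'| grep -E 'tcp|force'; python3 -m inch '[{"y":0,"x":0,"z":0.03,"yaw":0},{"y":0,"x":0,"z":0.0,"yaw":0}]'| grep -E 'tcp|force';python3 -m inch '[{"y":0,"x":0,"z":0.0,"yaw":0}]'| grep -E 'tcp|force'
```

```text
tcp_pos: [0.6112, 0.0422, 0.2673]
contact_force: [0.8, -0.2, -2.9]
tcp_pos: [0.6112, 0.0422, 0.2673]
contact_force: [-0.2, -0.5, -1.6]
tcp_pos: [0.6112, 0.0423, 0.2665]
contact_force: [-0.1, -0.0, -2.8]
tcp_pos: [0.6112, 0.0423, 0.2665]
contact_force: [0.5, 0.4, -3.4]
```

```bash
python3 -m inch '[{"y":0,"x":0,"z":0.03,"yaw":0},{"y":0,"x":0,"z":0.0,"yaw":0}]'| grep -E 'tcp|force'; python3 -m inch '[{"y":0,"x":0,"z":0.0,"yaw":0}]'| grep -E 'tcp|force'; python3 -m inch '[{"y":0,"x":0,"z":0.03,"yaw":0},{"y":0,"x":0,"z":0.0,"yaw":0}]'| grep -E 'tcp|force';python3 -m inch '[{"y":0,"x":0,"z":0.0,"yaw":0}]'| grep -E 'tcp|force'
```

```text
tcp_pos: [0.6113, 0.0422, 0.2658]
contact_force: [-0.2, -0.5, -2.2]
tcp_pos: [0.6113, 0.0422, 0.2659]
contact_force: [-1.1, 0.1, -2.6]
tcp_pos: [0.6115, 0.0422, 0.2654]
contact_force: [0.4, 0.3, -2.2]
tcp_pos: [0.6115, 0.0422, 0.2655]
contact_force: [0.9, -0.3, -1.6]
```

```bash
python3 -m inch '[{"y":0,"x":0,"z":0.02,"yaw":0},{"y":0,"x":0,"z":0.0,"yaw":0}]'| grep -E 'tcp|force'; python3 -m inch '[{"y":0,"x":0,"z":0.02,"yaw":0}]'| grep -E 'tcp|force';python3 -m inch '[{"y":0,"x":0,"z":0.0,"yaw":0}]'| grep -E 'tcp|force'
```

```text
tcp_pos: [0.6115, 0.0421, 0.2652]
contact_force: [-0.6, 0.1, -2.4]
tcp_pos: [0.6116, 0.0421, 0.2649]
contact_force: [-0.4, -0.6, -0.9]
tcp_pos: [0.6116, 0.0421, 0.2649]
contact_force: [-0.2, -0.2, -1.0]
```

```bash
python3 -m inch '[{"y":0,"x":0,"z":0.03,"yaw":0},{"y":0,"x":0,"z":0.0,"yaw":0}]'| grep -E 'tcp|force'; python3 -m inch '[{"y":0,"x":0,"z":0,"yaw":0}]'| grep -E 'tcp|force';python3 -m inch '[{"y":0,"x":0,"z":0.0,"yaw":0}]'| grep -E 'tcp|force'
```

```text
tcp_pos: [0.6117, 0.0421, 0.2644]
contact_force: [-0.0, -0.6, -0.6]
tcp_pos: [0.6117, 0.0421, 0.2645]
contact_force: [-0.4, 0.2, -1.4]
tcp_pos: [0.6118, 0.042, 0.2645]
contact_force: [-1.0, 0.3, -1.2]
```

```bash
python3 -m inch '[{"y":0,"x":0,"z":0.03,"yaw":0},{"y":0,"x":0,"z":0.0,"yaw":0}]'| grep -E 'tcp|force'; python3 -m inch '[{"y":0,"x":0,"z":0.03,"yaw":0},{"y":0,"x":0,"z":0.0,"yaw":0}]'| grep -E 'tcp|force';python3 -m inch '[{"y":0,"x":0,"z":0.0,"yaw":0}]'| grep -E 'tcp|force'
```

```text
tcp_pos: [0.6118, 0.042, 0.264]
contact_force: [0.3, -1.0, 0.8]
tcp_pos: [0.612, 0.042, 0.2634]
contact_force: [-0.5, 0.2, 0.0]
tcp_pos: [0.612, 0.042, 0.2636]
contact_force: [-1.3, -0.6, 1.2]
```

```bash
python3 -m inch '[{"y":0,"x":0,"z":0.0,"yaw":0},{"y":0,"x":0,"z":0.0,"yaw":0},{"y":0,"x":0,"z":0.0,"yaw":0}]' -1 3; python3 -m inch '[{"y":0,"x":0,"z":0.03,"yaw":0},{"y":0,"x":0,"z":0.0,"yaw":0},{"y":0,"x":0,"z":0.0,"yaw":0}]'; python3 -c "
from h import *
snap('scene','s4');snap('wrist','w4')
a=cv2.imread('pics/w4.png')[100:250,150:330];b=cv2.imread('pics/s4.png')[140:260,200:300]
cv2.imwrite('pics/c4.png',np.hstack([cv2.resize(a,(360,300),interpolation=2),cv2.resize(b,(400,480),interpolation=2)[90:390]]))"
```

```text
time_s: 10.77
tcp_pos: [0.6119, 0.0419, 0.2635]
eef_rot: [179.7, 0.3, -96.1]
contact_force: [-0.3, -0.4, -1.0]
gripper_width: 0.0159
time_s: 11.02
tcp_pos: [0.6119, 0.0418, 0.2628]
eef_rot: [179.7, 0.3, -96.1]
contact_force: [-0.5, 0.4, -0.9]
gripper_width: 0.0155
```

View pics/c4.png

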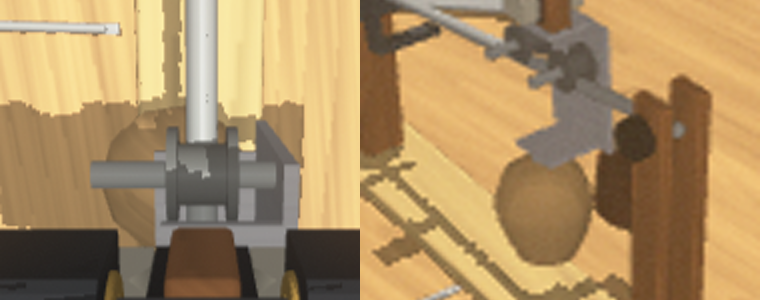

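Bar is centred between the roller flanges (roller at (203,175) in the left crop) and the hanger has tilted with the rail. A little lower, then let go.

```bash
python3 -m inch '[{"y":0,"x":0,"z":0.04,"yaw":0},{"y":0,"x":0,"z":0.0,"yaw":0},{"y":0,"x":0,"z":0.03,"yaw":0},{"y":0,"x":0,"z":0.0,"yaw":0},{"y":0,"x":0,"z":0.0,"yaw":0}]';python3 -m inch '[{"y":0,"x":0,"z":0.0,"yaw":0}]'
```

```text
time_s: 11.53
tcp_pos: [0.6119, 0.0418, 0.261]
eef_rot: [179.7, 0.3, -96.1]
contact_force: [-0.6, 1.1, -0.1]
gripper_width: 0.0156
time_s: 11.62
tcp_pos: [0.6119, 0.0417, 0.2609]
eef_rot: [179.7, 0.3, -96.1]
contact_force: [-0.9, -0.4, -0.4]
gripper_width: 0.0157
```

```bash
python3 -m inch '[{"y":0,"x":0,"z":0.0,"yaw":0},{"y":0,"x":0,"z":0.0,"yaw":0},{"y":0,"x":0,"z":0.0,"yaw":0},{"y":0,"x":0,"z":0.0,"yaw":0},{"y":0,"x":0,"z":0.0,"yaw":0}]' 1;python3 -m inch '[{"y":0,"x":0,"z":0.0,"yaw":0},{"y":0,"x":0,"z":0.0,"yaw":0},{"y":0,"x":0,"z":0.0,"yaw":0},{"y":0,"x":0,"z":0.0,"yaw":0},{"y":0,"x":0,"z":0.0,"yaw":0}]'; python3 -c "
from h import *
snap('side','e5');snap('wrist','w5')
a=cv2.imread('pics/w5.png');b=cv2.imread('pics/e5.png')[100:300,220:400]
cv2.imwrite('pics/c5.png',np.hstack([a[:,:430],cv2.resize(b,(346,384))]))"
```

```text
time_s: 12.03
tcp_pos: [0.6126, 0.0422, 0.261]
eef_rot: [179.8, 0.3, -96.1]
contact_force: [0.5, -0.8, 0.1]
gripper_width: 0.0438
time_s: 12.45
tcp_pos: [0.6127, 0.0423, 0.261]
eef_rot: [179.8, 0.3, -96.1]
contact_force: [-1.0, -0.3, 0.2]
gripper_width: 0.077
```

View pics/c5.png

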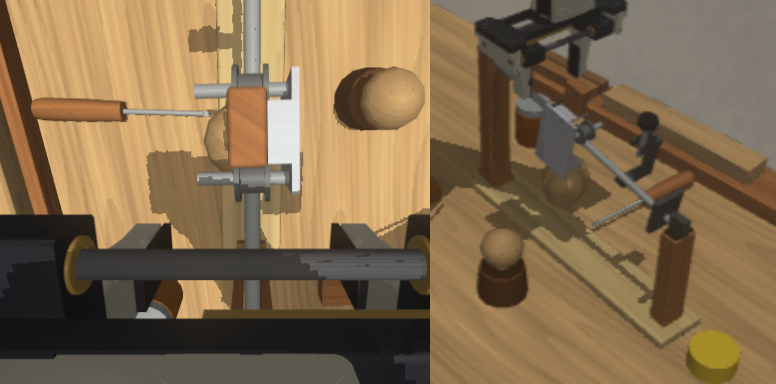

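The hanger rolls freely down the rail, at (248,130) in the wrist view, clear of the open fingers. Rise, close the fingers, and move above the keeper.

```bash
python3 -m inch '[{"y":0,"x":0,"z":-0.8,"yaw":0},{"y":0,"x":0,"z":-0.8,"yaw":0},{"y":0,"x":0,"z":-0.8,"yaw":0},{"y":0,"x":0,"z":-0.8,"yaw":0},{"y":0,"x":0,"z":-0.4,"yaw":0}]'; python3 -m inch '[{"y":0,"x":0.8,"z":0,"yaw":0},{"y":0,"x":0.8,"z":0,"yaw":0},{"y":0,"x":0.8,"z":0,"yaw":0},{"y":0,"x":0.8,"z":0,"yaw":0}]' -1 30; python3 go.py .623 -.1205 .33 -96.3
```

```text
time_s: 12.97
tcp_pos: [0.6113, 0.0414, 0.3505]
eef_rot: [179.3, 0.2, -96.1]
contact_force: [-0.9, 0.0, 0.9]
gripper_width: 0.0879
time_s: 13.3
tcp_pos: [0.6041, -0.0368, 0.3528]
eef_rot: [179.6, 0.3, -95.8]
contact_force: [-0.4, -0.2, -0.1]
gripper_width: 0.0663
t 13.3 p [ 0.6041 -0.0368  0.3528] rot [179.6   0.3 -95.8] F [-0.44 -0.17 -0.1 ] w 0.0663
frac [ 3.26 -1.1   0.89] yaw 0.11
```

```bash
python3 -m inch '[{"y":-0.35,"x":0.8,"z":0,"yaw":0.1},{"y":-0.35,"x":0.8,"z":0,"yaw":0},{"y":-0.3,"x":0.8,"z":0,"yaw":0},{"y":0,"x":0.7,"z":0,"yaw":0},{"y":0,"x":0,"z":0.3,"yaw":0}]'; python3 -m inch '[{"y":0,"x":0,"z":0,"yaw":0},{"y":0,"x":0,"z":0,"yaw":0},{"y":0,"x":0,"z":0,"yaw":0},{"y":0,"x":0,"z":0,"yaw":0}]'; python3 -c "
from h import *
snap('side','e6');snap('scene','s6')
a=cv2.imread('pics/e6.png')[140:300,250:410];b=cv2.imread('pics/s6.png')[110:270,160:320]
cv2.imwrite('pics/c6.png',np.hstack([cv2.resize(a,(400,400)),cv2.resize(b,(400,400))]))"; python3 go.py .623 -.1205 .32 -96.3
```

```text
time_s: 13.72
tcp_pos: [0.6205, -0.1228, 0.3447]
eef_rot: [179.7, 0.3, -96.3]
contact_force: [0.5, 0.5, 0.3]
gripper_width: 0.033
time_s: 14.05
tcp_pos: [0.6195, -0.1223, 0.3417]
eef_rot: [179.5, 0.3, -96.4]
contact_force: [0.1, -0.0, 0.0]
gripper_width: 0.0068
t 14.15 p [ 0.6196 -0.1223  0.3418] rot [179.5   0.4 -96.4] F [-0.47  0.21 -0.22] w 0.0018
frac [-0.08 -0.13  0.87] yaw -0.02
```

View pics/c6.png

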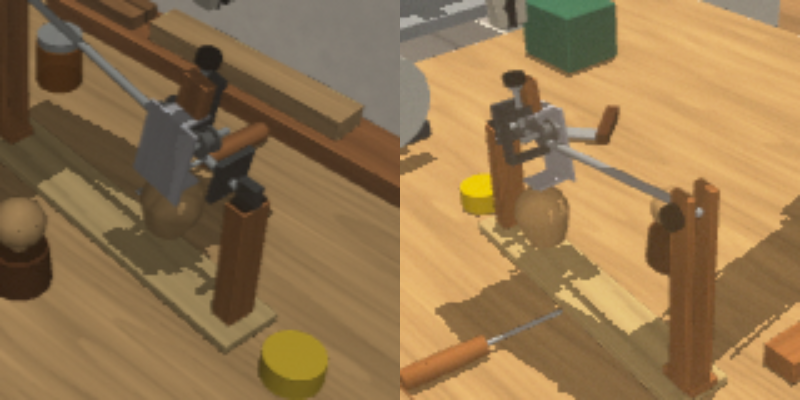

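The hanger sits near the stop (block at (198,90) left, stop plate at (235,165)) with the keeper still up. I'll check numerically that it is at rest.

```bash
python3 -m inch '[{"y":-0.13,"x":-0.08,"z":0.2,"yaw":0},{"y":0,"x":0,"z":0,"yaw":0},{"y":0,"x":0,"z":0,"yaw":0},{"y":0,"x":0,"z":0,"yaw":0}]'
python3 - <<'E'
from h import *
snap('side','e7');snap('scene','s7')
for t in('s6','s7','e6','e7'):
    p,w=cloud(t);s=w.reshape(-1,3);c=p.reshape(-1,3).astype(int)
    m=(s[:,2]>.222)&(s[:,2]<.262)&(abs(s[:,0]-.591)<.03)&(abs(s[:,1]+.14)<.06)&(c[:,0]>c[:,2]*1.5)
    print(t,m.sum(),s[m].mean(0),s[m].min(0),s[m].max(0))
E
python3 go.py .623 -.1205 .32 -96.3
```

```text
time_s: 14.48
tcp_pos: [0.6237, -0.1188, 0.3369]
eef_rot: [179.5, 0.4, -96.3]
contact_force: [-0.2, -0.4, -0.1]
gripper_width: 0.0002
s6 90 [ 0.60039283 -0.11715758  0.24362104] [ 0.58890076 -0.13442229  0.22267131] [ 0.61600775 -0.10377784  0.26098045]
s7 45 [ 0.59954959 -0.13706058  0.23531459] [ 0.59015164 -0.1624305   0.22256852] [ 0.61853428 -0.11029528  0.25900392]
e6 219 [ 0.59433509 -0.12986906  0.24500324] [ 0.58714    -0.14621326  0.22232167] [ 0.61224754 -0.107842    0.26197564]
e7 222 [ 0.59425399 -0.15124393  0.24264396] [ 0.58661764 -0.16861946  0.22235651] [ 0.6189637  -0.10196607  0.25951032]
t 14.5833 p [ 0.6237 -0.119   0.3371] rot [179.6   0.4 -96.3] F [-0.71  0.67 -0.55] w 0.0002
frac [0.07 0.02 0.68] yaw 0.01
```

```bash
python3 -m inch '[{"y":0,"x":0.07,"z":0.4,"yaw":0},{"y":0,"x":0,"z":0.4,"yaw":0},{"y":0,"x":0,"z":0.3,"yaw":0},{"y":0,"x":0,"z":0.1,"yaw":0},{"y":0,"x":0,"z":0,"yaw":0}]'; python3 -m inch '[{"y":0,"x":0,"z":0,"yaw":0},{"y":0,"x":0,"z":0,"yaw":0},{"y":0,"x":0,"z":0,"yaw":0},{"y":0,"x":0,"z":0,"yaw":0},{"y":0,"x":0,"z":0,"yaw":0}]';python3 - <<'E'
from h import *
snap('side','e8')
for t in('e7','e8'):
    p,w=cloud(t);s=w.reshape(-1,3);c=p.reshape(-1,3).astype(int)
    m=(s[:,2]>.222)&(s[:,2]<.262)&(abs(s[:,0]-.591)<.02)&(abs(s[:,1]+.15)<.03)&(c[:,0]>c[:,2]*1.5)
    print(t,m.sum(),s[m].mean(0),s[m].min(0),s[m].max(0))
a=cv2.imread('pics/e8.png')[140:300,270:400];cv2.imwrite('pics/e8c.png',cv2.resize(a,(487,600)))
E
python3 go.py .623 -.1205 .29 -96.3
```

```text
time_s: 15.0
tcp_pos: [0.6227, -0.1208, 0.3033]
eef_rot: [179.5, 0.4, -96.3]
contact_force: [0.8, 0.6, -0.1]
gripper_width: 0.0002
time_s: 15.42
tcp_pos: [0.6229, -0.1211, 0.3033]
eef_rot: [179.5, 0.4, -96.3]
contact_force: [0.2, -1.4, 0.2]
gripper_width: 0.0004
e7 217 [ 0.59380936 -0.15227841  0.24280541] [ 0.58661764 -0.16861946  0.22235651] [ 0.6087119  -0.13131285  0.25951032]
e8 215 [ 0.59334444 -0.15237084  0.2425892 ] [ 0.58431528 -0.16797506  0.22202664] [ 0.60782739 -0.13047804  0.25864554]
t 15.4667 p [ 0.6229 -0.1211  0.3034] rot [179.5   0.4 -96.3] F [-0.09  0.4  -0.01] w 0.0005
frac [-0.02 -0.    0.54] yaw -0.0
```

View pics/e8c.png

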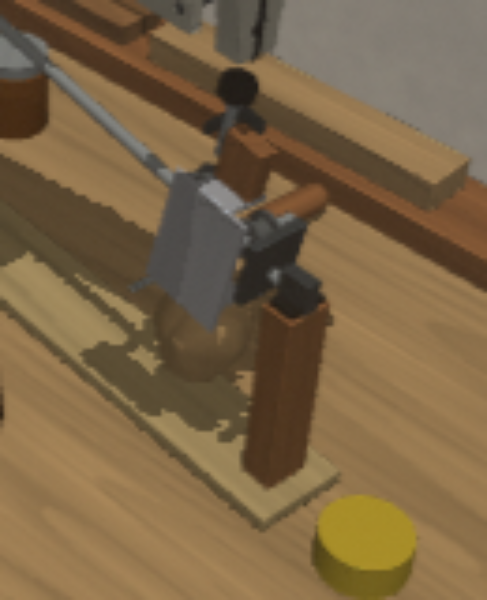

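Hanger rests at the stop (block unchanged between views), pin up at (237,90) below the fingers. Press down.

```bash
python3 -m inch '[{"y":0,"x":-0.04,"z":0.2,"yaw":0},{"y":0,"x":0,"z":0.2,"yaw":0},{"y":0,"x":0,"z":0.1,"yaw":0},{"y":0,"x":0,"z":0.06,"yaw":0}]'; python3 -m inch '[{"y":0,"x":0,"z":0.06,"yaw":0},{"y":0,"x":0,"z":0.06,"yaw":0}]'; python3 -m inch '[{"y":0,"x":0,"z":0.06,"yaw":0},{"y":0,"x":0,"z":0.06,"yaw":0}]'
```

```text
time_s: 15.8
tcp_pos: [0.6232, -0.1198, 0.2888]
eef_rot: [179.6, 0.4, -96.3]
contact_force: [0.6, 0.2, -0.5]
gripper_width: 0.0003
time_s: 15.97
tcp_pos: [0.6231, -0.1197, 0.2851]
eef_rot: [179.6, 0.4, -96.3]
contact_force: [0.2, -0.2, 1.6]
gripper_width: 0.0003
time_s: 16.13
tcp_pos: [0.6235, -0.1195, 0.2825]
eef_rot: [179.7, 0.4, -96.3]
contact_force: [-0.2, 0.7, 3.4]
gripper_width: 0.0002
```

```bash
python3 -m inch '[{"y":0,"x":-0.01,"z":0.09,"yaw":0},{"y":0,"x":-0.01,"z":0.09,"yaw":0},{"y":0,"x":-0.01,"z":0.09,"yaw":0},{"y":0,"x":-0.01,"z":0.09,"yaw":0}]'; python3 -m inch '[{"y":0,"x":-0.01,"z":0.09,"yaw":0},{"y":0,"x":-0.01,"z":0.09,"yaw":0},{"y":0,"x":-0.01,"z":0.09,"yaw":0},{"y":0,"x":-0.01,"z":0.09,"yaw":0}]'
```

```text
time_s: 16.47
tcp_pos: [0.6238, -0.1182, 0.274]
eef_rot: [179.7, 0.4, -96.3]
contact_force: [-0.1, 2.0, 2.7]
gripper_width: 0.0005
time_s: 16.8
tcp_pos: [0.6239, -0.1168, 0.2641]
eef_rot: [179.8, 0.4, -96.3]
contact_force: [-0.9, 1.3, 3.2]
gripper_width: 0.0001
```

```bash
python3 -m inch '[{"y":0,"x":0,"z":0.07,"yaw":0},{"y":0,"x":0,"z":0.07,"yaw":0}]'; python3 -m inch '[{"y":0,"x":0,"z":0.07,"yaw":0},{"y":0,"x":0,"z":0,"yaw":0}]'; python3 -m inch '[{"y":0,"x":0,"z":0.05,"yaw":0},{"y":0,"x":0,"z":0,"yaw":0}]'
```

```text
time_s: 16.97
tcp_pos: [0.6241, -0.1165, 0.2602]
eef_rot: [179.8, 0.4, -96.2]
contact_force: [-0.2, 2.9, 5.8]
gripper_width: 0.0004
time_s: 17.13
tcp_pos: [0.6247, -0.1163, 0.2593]
eef_rot: [179.9, 0.4, -96.2]
contact_force: [-2.9, 3.2, 7.7]
gripper_width: 0.0003
time_s: 17.3
tcp_pos: [0.6249, -0.1164, 0.2594]
eef_rot: [180.0, 0.4, -96.2]
contact_force: [-2.9, 1.8, 6.8]
gripper_width: 0.0007
```

```bash
python3 -m inch '[{"y":0,"x":0,"z":0.08,"yaw":0},{"y":0,"x":0,"z":0,"yaw":0}]'; python3 -m inch '[{"y":0,"x":0,"z":0.1,"yaw":0},{"y":0,"x":0,"z":0,"yaw":0}]'; python3 -m inch '[{"y":0,"x":0,"z":0.1,"yaw":0},{"y":0,"x":0,"z":0,"yaw":0}]'
```

```text
time_s: 17.47
tcp_pos: [0.6249, -0.1164, 0.259]
eef_rot: [-179.9, 0.4, -96.2]
contact_force: [-1.6, 2.5, 7.6]
gripper_width: 0.0007
time_s: 17.63
tcp_pos: [0.6251, -0.1163, 0.2585]
eef_rot: [-179.8, 0.4, -96.1]
contact_force: [-3.3, 3.4, 8.9]
gripper_width: 0.0003
time_s: 17.8
tcp_pos: [0.6251, -0.1163, 0.2582]
eef_rot: [-179.7, 0.4, -96.1]
contact_force: [-3.7, 1.9, 9.2]
gripper_width: 0.0004
```

```bash
python3 -m inch '[{"y":-0.02,"x":0,"z":0.15,"yaw":0},{"y":0,"x":0,"z":0.05,"yaw":0}]'; python3 -m inch '[{"y":-0.02,"x":0,"z":0.18,"yaw":0},{"y":0,"x":0,"z":0.05,"yaw":0}]';python3 -m inch '[{"y":0,"x":0,"z":0.2,"yaw":0},{"y":0,"x":0,"z":0.05,"yaw":0}]'
```

```text
time_s: 17.97
tcp_pos: [0.6257, -0.1162, 0.256]
eef_rot: [-179.6, 0.4, -96.0]
contact_force: [-4.1, 4.5, 11.6]
gripper_width: 0.0001
time_s: 18.13
tcp_pos: [0.6263, -0.116, 0.2542]
eef_rot: [-179.4, 0.4, -96.0]
contact_force: [-6.2, 3.5, 15.6]
gripper_width: 0.0006
time_s: 18.3
tcp_pos: [0.6266, -0.1158, 0.2529]
eef_rot: [-179.1, 0.4, -95.9]
contact_force: [-7.0, 4.8, 17.1]
gripper_width: 0.0007
```

Force now rises at the head's own spring rate, so the pin is on its solid end (32.8 mm travel − 6.8 mm spring ≈ 26). Back off and check.

```bash
python3 -m inch '[{"y":0,"x":0,"z":-0.3,"yaw":0},{"y":0,"x":0,"z":-0.5,"yaw":0},{"y":0,"x":0,"z":-0.8,"yaw":0},{"y":0,"x":0,"z":-0.8,"yaw":0},{"y":0,"x":0,"z":-0.8,"yaw":0}]'; python3 -m inch '[{"y":0,"x":-0.8,"z":-0.8,"yaw":0},{"y":0,"x":-0.8,"z":0,"yaw":0},{"y":0,"x":-0.8,"z":0,"yaw":0},{"y":0,"x":-0.5,"z":0,"yaw":0},{"y":0,"x":0,"z":0,"yaw":0}]'
python3 - <<'E'
from h import *
snap('side','e9');snap('wrist','w9')
p,w=cloud('e9');s=w.reshape(-1,3);c=p.reshape(-1,3).astype(int)
m=(s[:,2]>.222)&(s[:,2]<.262)&(abs(s[:,0]-.591)<.02)&(abs(s[:,1]+.15)<.03)&(c[:,0]>c[:,2]*1.5);print('block',m.sum(),s[m].mean(0))
p,w=cloud('w9');s=w.reshape(-1,3);c=p.reshape(-1,3).astype(int)
m=(abs(s[:,0]-.6195)<.016)&(abs(s[:,1]+.121)<.018)&(s[:,2]>.225)&(s[:,2]<.3)&(c.max(1)<70);print('head',m.sum(),np.median(s[m],0),s[m][:,2].max())
a=cv2.imread('pics/w9.png');b=cv2.imread('pics/e9.png')[140:300,270:400];cv2.imwrite('pics/c9.png',np.hstack([a[:,:430],cv2.resize(b,(312,384))]))
print(r.get_state()['contact_force'])
E
```

```text
time_s: 18.72
tcp_pos: [0.6218, -0.117, 0.3314]
eef_rot: [-179.7, 0.2, -95.9]
contact_force: [0.1, 0.8, -0.7]
gripper_width: 0.0003
time_s: 19.13
tcp_pos: [0.6305, -0.045, 0.3559]
eef_rot: [-179.4, 0.2, -96.1]
contact_force: [0.3, -0.6, -0.2]
gripper_width: 0.0005
block 213 [ 0.59310393 -0.15269467  0.24302841]
head 146 [ 0.61741585 -0.11090698  0.25126088] 0.25404257438824795
[ 0.84738435 -0.40939677  0.06005507]
```

View pics/c9.png

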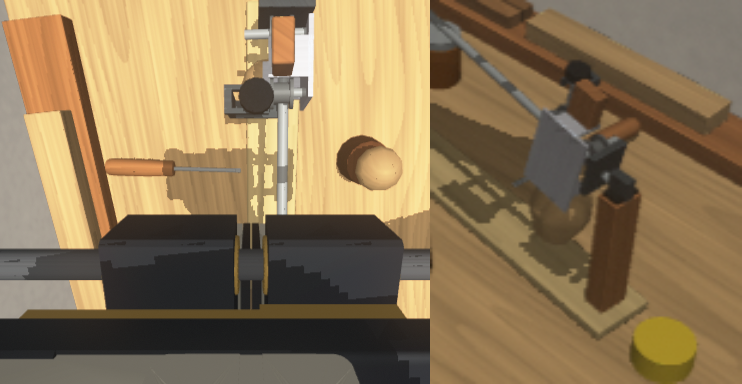

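Hanger (block at (284,45)) is at the stop and the pin head (256,96) is lower. I'll measure the head's drop the same way as before.

Run:
```python
from h import *
for t,(u0,u1,v0,v1) in {'w2':(155,190,117,148),'w9':(244,269,84,108)}.items():
    p,w=cloud(t);s=w[v0:v1,u0:u1].reshape(-1,3);s=s[s[:,2]>.22];print(t,len(s),np.median(s,0),np.percentile(s[:,2],[10,90]))
```

```text
w2 1054 [ 0.61760327 -0.12538979  0.27429967] [0.2727864 0.2757101]
w9 600 [ 0.61922566 -0.1197821   0.25222532] [0.25083993 0.2536189 ]
```

The camera drop is 22.1 mm (±2 mm), which is close to the 22 mm limit. Press once more, better centred, and feel for the contact height.

```bash
python3 go.py .621 -.1172 .275 -96.3
```

```text
t 19.2333 p [ 0.6302 -0.0465  0.3557] rot [-1.794e+02  1.000e-01 -9.620e+01] F [ 0.85 -0.41  0.06] w 0.0009
frac [2.86 0.09 3.22] yaw 0.03
```

```bash
python3 -m inch '[{"y":0.05,"x":0.8,"z":0,"yaw":0},{"y":0.05,"x":0.8,"z":0,"yaw":0},{"y":0,"x":0.8,"z":0,"yaw":0},{"y":0,"x":0.4,"z":0.4,"yaw":0},{"y":0,"x":0,"z":0.6,"yaw":0}]'; python3 -m inch '[{"y":0,"x":0,"z":0.6,"yaw":0},{"y":0,"x":0,"z":0.4,"yaw":0},{"y":0,"x":0,"z":0.2,"yaw":0},{"y":0,"x":0,"z":0,"yaw":0}]'; python3 go.py .621 -.1172 .265 -96.3
```

```text
time_s: 19.65
tcp_pos: [0.6202, -0.1211, 0.3297]
eef_rot: [-179.4, 0.1, -96.1]
contact_force: [0.3, -0.1, 0.3]
gripper_width: 0.0005
time_s: 19.98
tcp_pos: [0.6177, -0.1245, 0.2918]
eef_rot: [-179.8, 0.0, -96.4]
contact_force: [0.3, -0.1, -0.1]
gripper_width: 0.0004
t 19.9833 p [ 0.6177 -0.1245  0.2918] rot [-179.8    0.   -96.4] F [ 0.3  -0.12 -0.12] w 0.0004
frac [-0.3  -0.1   1.07] yaw -0.03
```

```bash
python3 -m inch '[{"y":-0.1,"x":-0.3,"z":0,"yaw":0},{"y":0,"x":0,"z":0.4,"yaw":0},{"y":0,"x":0,"z":0.35,"yaw":0},{"y":0,"x":0,"z":0.1,"yaw":0},{"y":0,"x":0,"z":0.1,"yaw":0}]'; python3 go.py .621 -.1172 .26 -96.3;  python3 -m inch '[{"y":0,"x":0,"z":0.06,"yaw":0},{"y":0,"x":0,"z":0.06,"yaw":0}]'
```

```text
time_s: 20.4
tcp_pos: [0.6226, -0.1159, 0.2674]
eef_rot: [-179.7, 0.0, -96.3]
contact_force: [0.3, -0.3, 0.5]
gripper_width: 0.0003
t 20.4 p [ 0.6226 -0.1159  0.2674] rot [-179.7    0.   -96.3] F [ 0.27 -0.26  0.54] w 0.0003
frac [0.06 0.06 0.29] yaw -0.01
time_s: 20.57
tcp_pos: [0.6226, -0.1156, 0.2638]
eef_rot: [-179.7, 0.0, -96.3]
contact_force: [-0.3, 0.1, 0.4]
gripper_width: 0.0005
```

```bash
python3 -m inch '[{"y":0,"x":0.05,"z":0.06,"yaw":0},{"y":0,"x":0,"z":0.06,"yaw":0}]'; python3 -m inch '[{"y":0,"x":0,"z":0.06,"yaw":0},{"y":0,"x":0,"z":0.06,"yaw":0}]';python3 -m inch '[{"y":0,"x":0,"z":0.08,"yaw":0},{"y":0,"x":0,"z":0.06,"yaw":0}]'
```

```text
time_s: 20.73
tcp_pos: [0.6231, -0.1167, 0.2615]
eef_rot: [-179.6, 0.0, -96.3]
contact_force: [-0.5, 1.9, 3.0]
gripper_width: 0.0002
time_s: 20.9
tcp_pos: [0.6236, -0.1167, 0.26]
eef_rot: [-179.5, 0.1, -96.3]
contact_force: [-1.4, 2.0, 6.8]
gripper_width: 0.0009
time_s: 21.07
tcp_pos: [0.6241, -0.1165, 0.2586]
eef_rot: [-179.3, 0.1, -96.2]
contact_force: [-3.8, 2.6, 7.5]
gripper_width: 0.0005
```

The pin is re-contacted at TCP 0.2627. The geometry predicts 0.263 for fully down (0.2523 head top + 11 mm fingertip), and the force rises at once at the spring rate with no sliding. So the pin is on its end. Retreat and hand in.

```bash
python3 -m inch '[{"y":0,"x":0,"z":-0.3,"yaw":0},{"y":0,"x":0,"z":-0.5,"yaw":0},{"y":0,"x":0,"z":-0.8,"yaw":0},{"y":0,"x":0,"z":-0.8,"yaw":0},{"y":0,"x":0,"z":-0.8,"yaw":0}]'; python3 -m inch '[{"y":0,"x":0,"z":0,"yaw":0},{"y":0,"x":0,"z":0,"yaw":0},{"y":0,"x":0,"z":0,"yaw":0}]'
python3 - <<'E'
from h import *
snap('side','ea')
p,w=cloud('ea');s=w.reshape(-1,3);c=p.reshape(-1,3).astype(int)
m=(s[:,2]>.222)&(s[:,2]<.262)&(abs(s[:,0]-.591)<.02)&(abs(s[:,1]+.15)<.03)&(c[:,0]>c[:,2]*1.5);print('block',m.sum(),s[m].mean(0))
print(r.close_job())
E
```

```text
time_s: 21.48
tcp_pos: [0.6205, -0.117, 0.3375]
eef_rot: [-179.8, 0.0, -96.3]
contact_force: [0.8, 0.5, -1.1]
gripper_width: 0.0005
time_s: 21.73
tcp_pos: [0.6221, -0.1179, 0.3436]
eef_rot: [-179.4, 0.0, -96.3]
contact_force: [-0.4, 0.4, -0.6]
gripper_width: 0.0006
block 218 [ 0.59325963 -0.15219235  0.2427087 ]
the job is handed in; nothing more can be done
None
```

I hung the carved ball on the upper half of the rail and let it go, and it rolled down to the end stop by itself. I then pressed the keeper pin down behind it and handed the job in at about 22 s.

- **Setting down:** I felt for the rail in steps of under 1 mm, until it carried about 3.5 N of the hanger. I then loosened the grip so the rollers settled on the slope, and opened the fingers.
- **At the stop:** the block's measured position stayed the same to within about 0.5 mm from before the pressing to the final check. It matches the spot worked out for the hanger at the stop.
- **Keeper pin:** I pressed it twice, with at most about 17 N downward (about 19 N in all). The force then rose at the rubber head's own spring rate, which means the pin was on its solid end. The fingers met the head again at the height worked out for fully down.
- **One check disagreed:** the camera showed the head about 22 mm lower, and the difference in contact heights gave about 23 mm, not 26 mm. The first contact height was uncertain by about 2 mm. I still judge the pin fully down, but that camera figure is close to the 22 mm limit.
- **Not measured:** I did not measure the other things on the bench at the end. The pictures showed none of them disturbed.

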